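# Fit the sprung clutch hub on the gearbox input shaft

## Robot

A 6-joint arm with a two-finger parallel gripper is mounted at the origin on the work surface. World frame = base frame: x ahead of the robot, y to its left, z up, the work surface at z = 0. Lengths are in mm, angles in rad, forces in N, time in s.
With the tool pointing down it reaches from about 375 to 925 mm from the base axis. Payload 5.7 kg.
Tool frame: the origin (TCP) lies on the centre line of the jaws, within the pads' length; the fingertips stand 17 mm ahead of it and the grasp point (between the pads) lies 2 mm behind it; x points along the fingers, y is the direction in which the jaws open and shut, and the axes are right-handed (so a half turn about x gives the same grasp; the last joint's range is limited). The gripper opens to 85 mm and grips with 20 to 120 N. Pads are 22 mm wide; open, the fingers measure 114 mm over their backs; the gripper's body (76 mm by 85 mm) begins 54 mm behind the grasp point. The pads swing forward as they close: fully open they stand 13 mm farther back than shut.
Start: joints at [1.028, 0.359, 1.51, -0, 1.272, -0.115], TCP at [248.912, 545.901, 248.267] pointing down, gripper open.
Joint ranges: [-2.97, 2.97], [-1.01, 2.36], [0.21, 2.38], [-0.96, 4.11], [0.2, 2.71], [-2.98, 2.98]. Speed limits (rad/s): [2.39, 2.39, 3.14, 3.14, 3.14, 3.14].

## Interface

Orientations are given as a rotation vector (axis times angle).
In Python, from plant import bot, optics gives the robot as it stands.
- The arm moves only by the tool drive_tool, never from a script. Its argument "moves" is a list of rows, each an object of numbers: "x", "y", "z": the shift along the tool's x, y, z normalised to -1 to 1, where 1 is 0.06 m; "spin": the turn about the tool's x normalised to -1 to 1, where 1 is 10 degrees; "fingers": the closure, from 0 (fully open) to 1 (shut). A call has exactly 5 rows; each row shifts and turns the commanded pose from where the row before left it, along the tool's axes as they then stand; what a row does not reach is not made up. A row lasts 1/8 s, in which the tool goes at most 62.5 mm and 10.7 degrees, less where a joint would pass 70% of its speed; a pose out of reach is approached as far as the arm can. A call with a number of a shift or a turn outside -1 to 1 is refused whole. A call with a gripper value outside its range is refused whole. The fingers move at their own pace and stop on an object; "squeeze" is the grip in N (left out, the last holds). Time passes only in rows, so rows that do not move let the fingers close, or fill a call up. It gives the time, the measured TCP pose, the force and the opening at its end, in the units of the state.
- bot.read_state(): the state, without advancing time (a new reading comes with each control period).
- optics.get_image(name): name is "side" or "top" or "wrist"; returns the picture (400x640x3 uint8, red, green, blue); there is no depth.
- optics.camera_info(name): a dict with "fovy" (degrees; the focal length in pixels is half the picture's height over the tangent of half this angle, whatever the lens; pixels are square), "cx", "cy" (the principal point, pixels), "xyz" and "attitude" of the camera in the world. Camera axes: x right, y down, z forward; pixel columns grow to the right and rows downward; lengths in mm; the calibration is good to about 2 mm. A picture is of the moment at which its call begins: read the wrist's pose just before it. camera_info takes no time and is no camera call; for the wrist camera it gives the pose at the moment of the call.
- bot.finish_job(): hands the job in, once; it reports no verdict.
The state is a dict: "clock": time; "q": joint angles; "dq": joint speeds; "joint_efforts": joint torques, N m; "position": TCP position; "tcp_rot": TCP orientation; "force": force on the tool from outside, world axes, zero at the start; "ft_torque": the same for the moment, N m; "grip_width": finger opening in mm.
Only numpy, scipy, OpenCV 4.12 (cv2) and the standard library are available. Lean on these libraries where they do the work, as an engineer would, in place of code of your own. Each camera call takes 0.05 s, during which the arm holds its last target.

## Task

Pick up the clutch hub that lies on the bench and fit it, long boss upward, on the splined input shaft standing up from the gearbox: turn it under light pressure until the splines pick up, slide it down fully home against the shaft's shoulder, and let go. Do not force it or let it drop down the shaft, and leave the other things on the bench where they are.

Things in the scene. Friction and masses are not known exactly. Their poses are not given: they have to be found in the camera images.
- hub: Sprung clutch hub, dark steel, 0.6 to 0.9 kg, 52 mm tall, lying long boss up. Flange: toothed disc 131 mm across, 6 to 16 mm above the underside, with four coil springs and four hex bolts up to 21 mm high. Long round boss above it, short one below, both 52 mm diameter. Origin: centre of the underside; z up along the bore toward the long boss; x along the middle of a bore groove.
- boss_top (a point): Centre of the top face of the hub's long boss, 52 mm above its underside; axes as the hub's. Grip the boss round its sides, with the finger tips higher than 22 mm over the hub's underside. Bore right through: 29 mm across between six lands; six straight grooves 9 mm wide, one every 60 degrees, 37.6 mm across their bottoms.
- shaft_seat (a point): Centre of the flat top of the shoulder (48 mm diameter) at the foot of the gearbox's upright input shaft, 148 mm above the bench; the hub's underside rests on it when home. z up along the shaft; its yaw is the gearbox's and tells nothing of the splines. The shaft is in gear and held: twisting the engaged hub hard (3 N m) is forcing it.
- shaft_tip (a point): Tip of the shaft, 72 mm above shaft_seat. Bright steel: six straight keys 7 mm wide, 36 mm across, one every 60 degrees, square ends 56 mm above the seat; round core 28 mm, smooth up to 62 mm, then tapering to 18 mm at the tip. Play in the hub: core 0.5 mm all round, keys 1 mm each side. The angle of the keys varies and is not given.
- gearbox: Grey cast gearbox bolted to the bench, input shaft up. Body 156 x 156 mm, feet 200 mm long in x, top 112 mm high; round bearing cap 112 mm across up to 132 mm, bolt heads to 137 mm; keyed cross shaft out of the +y side to 129 mm from the axis, at 62 mm height. Origin: on the input shaft's axis at bench level, z up.
- drive_plate: Bystander: flat bright steel ring with lugs, 168 mm across, 6 mm thick, lying on the bench. Origin: centre of its underside.
- socket_rail: Bystander: black rail 30 x 190 mm (long in y) with seven upright bit sockets, 51 mm high. Origin: centre of its underside.
- impact_driver: Bystander: black and red cordless driver lying on its side, 64 mm high, barrel 173 mm long in x (from -55 to +118 mm), handle and battery reaching 164 mm toward -y. Origin: on the bench under the barrel.
- spanner: Bystander: steel spanner 190 mm long, lying flat along its x. Origin: middle of its underside.

How it is judged (in metres and radians):
At the end, for the whole second after the job is handed in: The hub's underside lies within 2 mm of the shaft's shoulder, its bore within 3 mm of the shaft's axis, long boss up and within 0.04 rad of upright, at rest and let go (z of hub in the frame of shaft_seat between -0.002 and 0.002 m and horizontal distance between hub and shaft_seat below 0.003 m and angle between hub's own z axis and vertical below 0.04 rad and linear speed of hub below 0.01 m/s and angular speed of hub below 0.1 rad/s); the robot touches nothing.
It fails at once if the hub is forced or hammered on the gearbox or its shaft (over 200 N in all) (contact force between hub and gearbox above 200 N).
It fails at once if the hub drops or is rammed down the shaft (faster than 0.3 m/s while round it) (horizontal distance between hub and shaft_seat below 0.01 m and z of hub in the frame of shaft_seat below 0.06 m and linear speed of hub above 0.3 m/s).
It fails at once if the drive plate, socket rail, impact driver or spanner is moved by more than 20 mm (distance of any of drive_plate, socket_rail, impact_driver, spanner from where it was at the start of the episode above 0.02 m).
It also fails if it takes over 58 s, if anything falls off the work surface, if the arm or the gripper's body presses on something with over 40 N, if the wrist force passes 120 N, or if a joint passes its speed limit or range.

## Working session

There is one attempt and no reset: what is moved stays moved. The work goes in short steps, Python scripts to look and compute and a tool call to move; the robot and the scene stay as the last step left them, time stands still between calls to the robot, and variables do not carry over. Pictures are saved under pics/ and viewed, and the job is handed in when it is done.

Besides the shell and the picture viewer there is one more tool, called after "Call:" by a JSON object that holds its "fn" and its "kwargs". drive_tool: Moves the arm, as the interface text tells. Scaled input: -1 to 1 covers 0.06 m each way for a shift and 10 degrees each way for a turn. Its arguments: {"type":"object","properties":{"moves":{"type":"array","items":{"type":"object","properties":{"x":{"type":"number"},"y":{"type":"number"},"z":{"type":"number"},"spin":{"type":"number"},"fingers":{"type":"number"}}}},"squeeze":{"type":"number"}},"required":["moves"]}

```bash
ls; mkdir -p pics; python3 - <<'E'
from plant import bot, optics
import cv2
print(bot.read_state())
for n in ("side","top","wrist"):
    print(n,optics.camera_info(n))
    im=optics.get_image(n); cv2.imwrite(f"pics/{n}0.png",im[:,:,::-1])
E
```

```text
pics
{'clock': 0.0, 'q': array([ 1.02789824e+00,  3.59520668e-01,  1.51148131e+00, -3.95769370e-06,
        1.27251390e+00, -1.15118088e-01]), 'dq': array([ 0.00066541,  0.00078995,  0.0001558 ,  0.00086361, -0.00067973,
        0.00027409]), 'joint_efforts': array([-4.33137073e-03, -5.27610326e+01, -2.78622633e+01, -3.77705992e-04,
        1.30836497e-02, -5.95864299e-05]), 'position': array([248.57461738, 545.33746103, 247.42565073]), 'tcp_rot': array([ 0.33410148,  1.54525147, -0.33698055]), 'force': array([ 0.12127281,  0.22477211, -0.05111331]), 'ft_torque': array([ 0.0059521 , -0.02047554, -0.01923621]), 'grip_width': 85.32309870500357}
side {'fovy': 48.375247858143894, 'cx': 320.677391275555, 'cy': 202.53853227951103, 'xyz': array([ 573.17877123, -816.75431087, 1020.90413542]), 'attitude': array([-2.40651434,  0.04669812, -0.02015108])}
top {'fovy': 51.568596655613625, 'cx': 320.9532607817989, 'cy': 194.50454104454386, 'xyz': array([ 513.66756102,  -33.64961256, 1116.56703359]), 'attitude': array([-2.16308419,  2.19951462, -0.08892748])}
wrist {'fovy': 67.85932027102896, 'cx': 318.919955054772, 'cy': 200.21304924792355, 'xyz': array([177.01689924, 578.37378964, 373.1912637 ]), 'attitude': array([2.40748942, 1.5472027 , 0.24568376])}
```

View pics/top0.png

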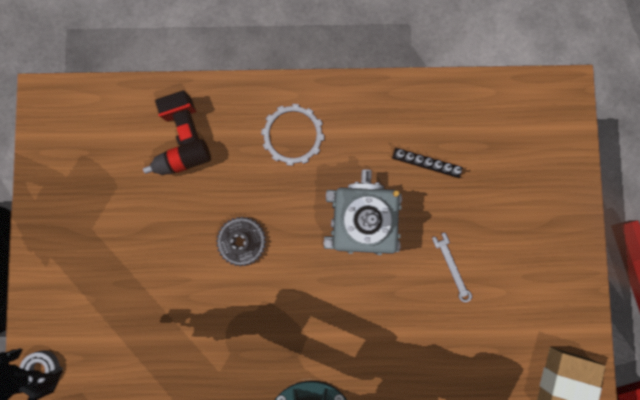

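View pics/side0.png

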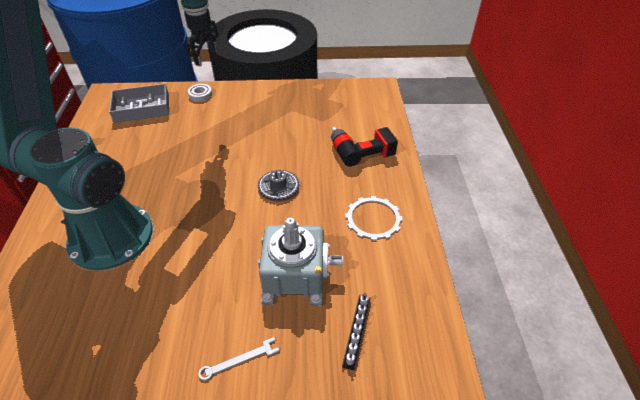

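View pics/wrist0.png

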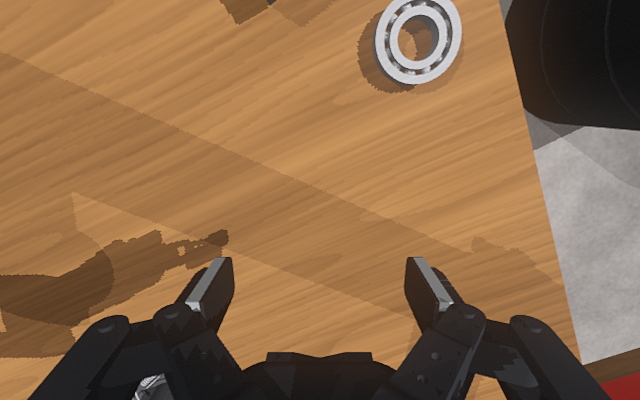

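Top view: hub at about (241,241), gearbox with its shaft at about (369,219). Side view: hub at about (278,184), shaft tip at about (290,222). I'll enlarge both areas to measure them.

```bash
cat > h.py <<'E'
import numpy as np, cv2
from scipy.spatial.transform import Rotation as R
from plant import bot, optics
def K(ci):
    f=200/np.tan(np.radians(ci['fovy'])/2); return f,ci['cx'],ci['cy']
def ray(ci,u,v):
    f,cx,cy=K(ci); d=R.from_rotvec(ci['attitude']).apply([(u-cx)/f,(v-cy)/f,1]); return np.array(ci['xyz']),d
def onz(ci,u,v,z):
    o,d=ray(ci,u,v); return o+d*(z-o[2])/d[2]
def proj(ci,p):
    f,cx,cy=K(ci); c=R.from_rotvec(ci['attitude']).inv().apply(np.array(p)-ci['xyz']); return np.array([cx+f*c[0]/c[2],cy+f*c[1]/c[2]])
def cross(cs,uvs):
    A=np.zeros((3,3));b=np.zeros(3)
    for c,(u,v) in zip(cs,uvs):
        o,d=ray(c,u,v);d=d/np.linalg.norm(d);M=np.eye(3)-np.outer(d,d);A+=M;b+=M@o
    return np.linalg.solve(A,b)
E
python3 - <<'E'
import cv2
def crop(n,x0,y0,w,h,s,o):
    im=cv2.imread(n)[y0:y0+h,x0:x0+w]; return cv2.imwrite(o,cv2.resize(im,None,fx=s,fy=s,interpolation=cv2.INTER_CUBIC))
crop('pics/top0.png',205,160,200,110,4,'pics/top0c.png')
crop('pics/side0.png',240,160,110,150,4,'pics/side0c.png')
E
```

```text
(no output)
```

View pics/top0c.png

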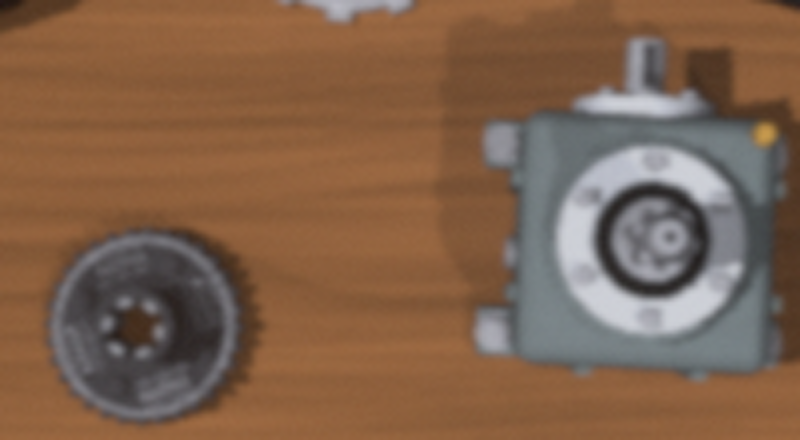

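View pics/side0c.png

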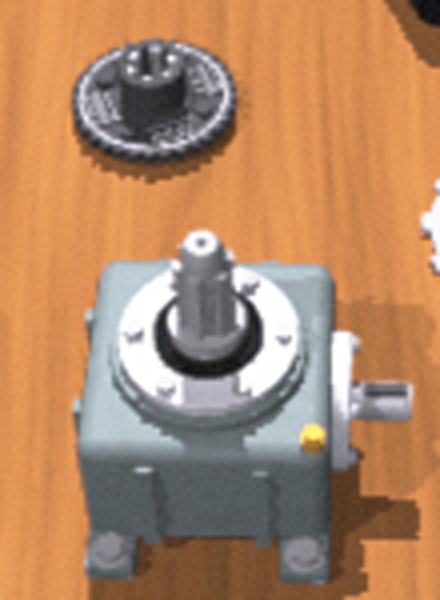

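```bash
python3 - <<'E'
from h import *
T=optics.camera_info('top');S=optics.camera_info('side')
t=lambda u,v:((u+.5)/4-.5+205,(v+.5)/4-.5+160)
s=lambda u,v:((u+.5)/4-.5+240,(v+.5)/4-.5+160)
print('hub flange top',onz(T,*t(144,325),16),'side',onz(S,*s(155,97),16))
print('hub boss top',onz(T,*t(135.5,325),52),'side',onz(S,*s(151,64),52), cross([T,S],[t(135.5,325),s(151,64)]))
print('tip top',onz(T,*t(669,237),220),'side',onz(S,*s(201,241),220),cross([T,S],[t(669,237),s(201,241)]))
print('cap top',onz(T,*t(651,241),132))
st=bot.read_state();print(R.from_rotvec(st['tcp_rot']).as_matrix())
W=optics.camera_info('wrist');print(W,R.from_rotvec(W['attitude']).as_matrix())
print(st['clock'])
E
```

```text
hub flange top [482.40544493 178.1800376   16.        ] side [480.06822848 174.87652771  16.        ]
hub boss top [483.51909367 176.68120939  52.        ] side [479.4372967  175.36516795  52.        ] [481.40323541 176.75334023  50.78769832]
tip top [ 530.7522692  -144.88936574  220.        ] side [ 528.73067862 -145.70396045  220.        ] [ 529.72885362 -145.05190307  219.32737878]
cap top [ 530.23776764 -145.06062238  132.        ]
[[-7.45763285e-04  4.14874687e-01  9.09878255e-01]
 [-1.21915505e-03  9.09877454e-01 -4.14875321e-01]
 [-9.99998979e-01 -1.41868145e-03 -1.72756631e-04]]
{'fovy': 67.85932027102896, 'cx': 318.919955054772, 'cy': 200.21304924792355, 'xyz': array([177.04710535, 578.42374207, 373.2931608 ]), 'attitude': array([2.40758028, 1.54719923, 0.24598452])} [[ 0.41577768  0.86391541  0.28421663]
 [ 0.90946345 -0.39417123 -0.13230753]
 [-0.0022725   0.31349515 -0.94958708]]
0.15
```

Call:
{"fn": "drive_tool", "kwargs": {"moves": [{"x": 0,"y": -0.55,"z": 0.84,"spin": 0,"fingers": 0},{"x": 0,"y": -0.55,"z": 0.84,"spin": 0,"fingers": 0},{"x": 0,"y": -0.55,"z": 0.84,"spin": 0,"fingers": 0},{"x": 0,"y": -0.55,"z": 0.84,"spin": 0,"fingers": 0},{"x": 0,"y": -0.55,"z": 0.84,"spin": 0,"fingers": 0}], "squeeze": 60}}

```text
clock: 0.78
position: [410.4, 289.5, 248.2]
tcp_rot: [0.335, 1.545, -0.335]
force: [0.9, 1.5, 0.7]
grip_width: 85.0
```

Call:
{"fn": "drive_tool", "kwargs": {"moves": [{"x": 0.27,"y": -0.41,"z": 0.63,"spin": 0,"fingers": 0},{"x": 0.27,"y": -0.41,"z": 0.63,"spin": 0,"fingers": 0},{"x": 0.27,"y": -0.41,"z": 0.63,"spin": 0,"fingers": 0},{"x": 0,"y": 0,"z": 0,"spin": 0,"fingers": 0},{"x": 0,"y": 0,"z": 0,"spin": 0,"fingers": 0}]}}

```text
clock: 1.4
position: [481.9, 177.2, 199.6]
tcp_rot: [0.336, 1.546, -0.336]
force: [-0.9, -0.5, 0.3]
grip_width: 85.7
```

```bash
python3 - <<'E'
from h import *
st=bot.read_state();print(st['clock'],st['position'],st['force'],R.from_rotvec(st['tcp_rot']).as_matrix()[:,1])
W=optics.camera_info('wrist'); im=optics.get_image('wrist'); cv2.imwrite('pics/w1.png',im[:,:,::-1])
np.save('w1.npy',np.r_[W['xyz'],W['attitude']])
print(proj(W,[481.3,176.4,52]))
E
```

```text
1.4 [481.91688239 177.17072864 199.58806062] [-0.86336233 -0.48698446  0.33013696] [ 4.15661184e-01  9.09519507e-01 -2.14256401e-04]
[318.17051743 188.78861364]
```

View pics/w1.png

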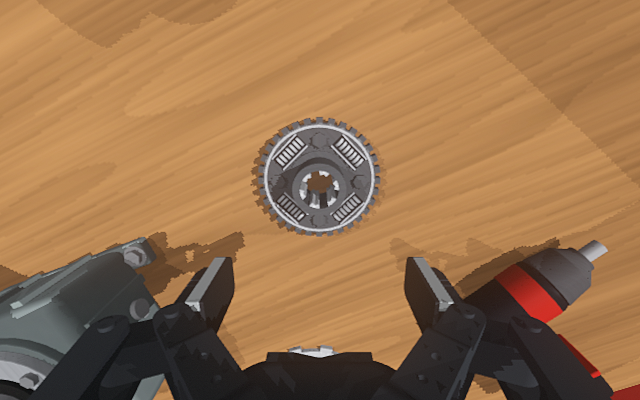

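Wrist view: the hub boss is at about (320,187), centred between the fingers, and the driver and gearbox sit at the edges. I'll enlarge the bore.

```bash
python3 - <<'E'
import cv2
im=cv2.imread('pics/w1.png')[145:220,270:370]; cv2.imwrite('pics/w1c.png',cv2.resize(im,None,fx=8,fy=8,interpolation=cv2.INTER_CUBIC))
E
```

```text
(no output)
```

View pics/w1c.png

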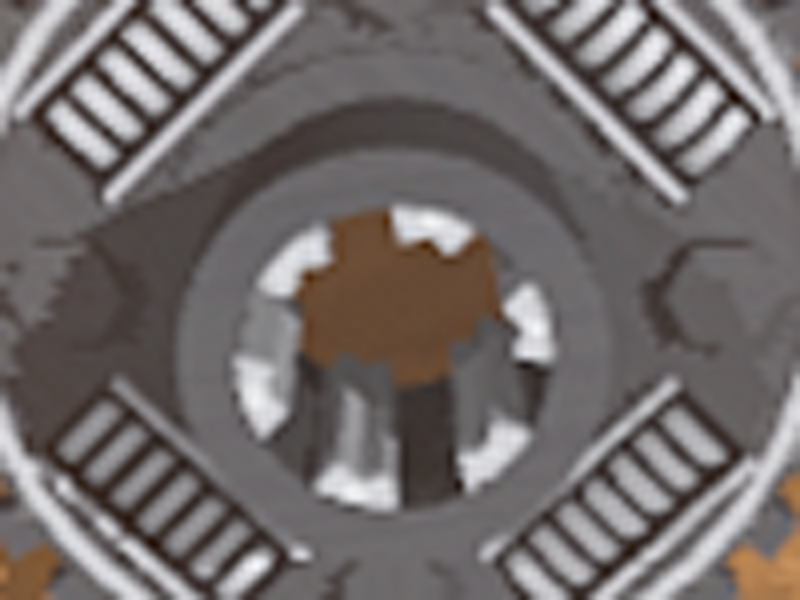

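```bash
python3 - <<'E'
from h import *
a=np.load('w1.npy');W=dict(optics.camera_info('wrist'));W['xyz']=a[:3];W['attitude']=a[3:]
im=cv2.imread('pics/w1.png');s=im.min(2)
m=((s>140)).astype(np.uint8);m[:170]=0;m[210:]=0;m[:,:297]=0;m[:,342:]=0
n,l,st,c=cv2.connectedComponentsWithStats(m)
P=[]
for i in range(1,n):
    if st[i,4]>5: p=onz(W,*c[i],52);P.append(p[:2]);print(c[i],st[i,4],p)
P=np.array(P)
A=np.c_[2*P,np.ones(len(P))];x=np.linalg.lstsq(A,(P**2).sum(1),rcond=None)[0];print('centre',x[:2],'r',np.sqrt(x[2]+x[:2]@x[:2]))
an=np.degrees(np.arctan2(*(P-x[:2]).T[::-1]));print(an,an%60)
print('flange', [onz(W,317,176,16)])
E
```

```text
[323.525 172.95 ] 40 [469.33552838 187.4288724   52.        ]
[306.33333333 177.30952381] 42 [466.41091228 170.94131334  52.        ]
[335.70454545 184.86363636] 44 [484.71716479 193.19130972  52.        ]
[302.6779661 192.3559322] 59 [478.34554614 161.39854838  52.        ]
[314.21052632 203.98245614] 57 [493.64991484 166.49430315  52.        ]
[331.19512195 201.07317073] 41 [497.79599798 182.70935018  52.        ]
centre [481.87394951 177.28967019] r 16.34749646622894
[ 141.03924201 -157.6793764    79.86262995 -102.5186474   -42.51238276
   18.7979766 ] [21.03924201 22.3206236  19.86262995 17.4813526  17.48761724 18.7979766 ]
flange [array([477.23518864, 176.75720167,  16.        ])]
```

Call:
{"fn": "drive_tool", "kwargs": {"moves": [{"x": 0.8,"fingers": 0},{"x": 0.7,"fingers": 0},{"x": 0.55,"fingers": 0},{"x": 0.3,"fingers": 0},{"x": 0.18,"fingers": 0}]}}

```text
$.moves[0]: bad value
```

Call:
{"fn": "drive_tool", "kwargs": {"moves": [{"fingers": 0},{"fingers": 0.3},{"fingers": 0.3},{"fingers": 0.3},{"fingers": 0.3}]}}

```text
$.moves[0]: bad value
```

```bash
python3 - <<'E'
from h import *
st=bot.read_state();print(st['clock'],st['position'],st['force'],st['grip_width'])
W=optics.camera_info('wrist'); im=optics.get_image('wrist'); cv2.imwrite('pics/w2.png',im[:,:,::-1])
E
```

```text
1.45 [481.86371668 177.67198373 199.83925034] [0.15769844 0.70004135 0.14964824] 85.11521851172866
```

View pics/w2.png

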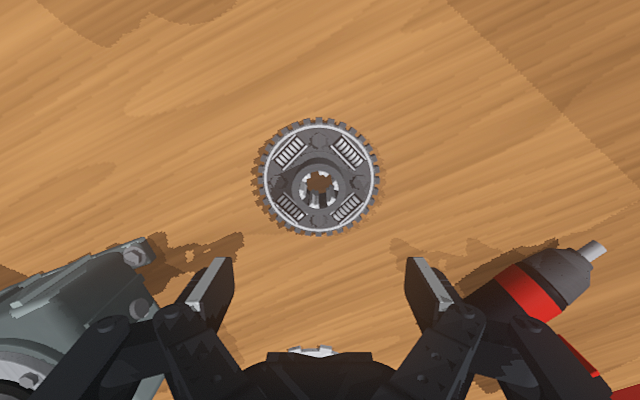

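Both calls were refused because every row needs all its fields. The picture is unchanged, so nothing moved.

Call:
{"fn": "drive_tool", "kwargs": {"moves": [{"x": 0.8,"y": 0,"z": 0,"spin": 0,"fingers": 0},{"x": 0.7,"y": 0,"z": 0,"spin": 0,"fingers": 0},{"x": 0.55,"y": 0,"z": 0,"spin": 0,"fingers": 0},{"x": 0.3,"y": 0,"z": 0,"spin": 0,"fingers": 0},{"x": 0.18,"y": 0,"z": 0,"spin": 0,"fingers": 0}]}}

```text
clock: 2.12
position: [481.7, 178.0, 47.3]
tcp_rot: [0.334, 1.545, -0.334]
force: [-0.6, 0.4, 0.7]
grip_width: 85.6
```

Call:
{"fn": "drive_tool", "kwargs": {"moves": [{"x": 0,"y": 0,"z": 0,"spin": 0,"fingers": 0},{"x": 0,"y": 0,"z": 0,"spin": 0,"fingers": 0.28},{"x": 0,"y": 0,"z": 0,"spin": 0,"fingers": 0.28},{"x": 0,"y": 0,"z": 0,"spin": 0,"fingers": 0.28},{"x": 0,"y": 0,"z": 0,"spin": 0,"fingers": 0.28}]}}

```text
clock: 2.75
position: [482.5, 177.0, 48.2]
tcp_rot: [0.336, 1.544, -0.336]
force: [-1.0, -1.0, -1.0]
grip_width: 61.6
```

```bash
python3 - <<'E'
from h import *
st=bot.read_state();print(st['clock'],st['position'],st['force'],st['grip_width'])
W=optics.camera_info('wrist'); im=optics.get_image('wrist'); cv2.imwrite('pics/w3.png',im[:,:,::-1])
E
```

```text
2.75 [482.46040707 176.97880625  48.1696061 ] [-0.99391187 -1.04241614 -0.9656991 ] 61.641757481405534
```

View pics/w3.png

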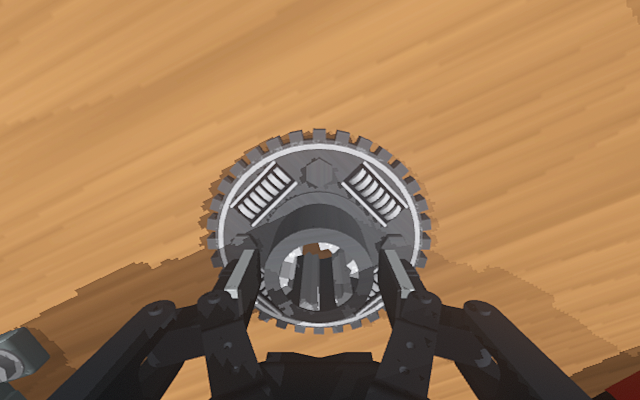

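The fingers straddle the boss (centre at about (319,278)), with the tips clear above the flange. I'll close, then lift.

Call:
{"fn": "drive_tool", "kwargs": {"moves": [{"x": 0,"y": 0,"z": 0,"spin": 0,"fingers": 0.6},{"x": 0,"y": 0,"z": 0,"spin": 0,"fingers": 0.6},{"x": 0,"y": 0,"z": 0,"spin": 0,"fingers": 0.6},{"x": 0,"y": 0,"z": 0,"spin": 0,"fingers": 0.6},{"x": 0,"y": 0,"z": 0,"spin": 0,"fingers": 0.6}], "squeeze": 60}}

```text
clock: 3.42
position: [482.3, 176.9, 48.4]
tcp_rot: [0.335, 1.544, -0.336]
force: [-1.6, -1.7, 7.0]
grip_width: 50.3
```

Call:
{"fn": "drive_tool", "kwargs": {"moves": [{"x": -0.1,"y": 0,"z": 0,"spin": 0,"fingers": 0.6},{"x": -0.2,"y": 0,"z": 0,"spin": 0,"fingers": 0.6},{"x": -0.2,"y": 0,"z": 0,"spin": 0,"fingers": 0.6},{"x": 0,"y": 0,"z": 0,"spin": 0,"fingers": 0.6},{"x": 0,"y": 0,"z": 0,"spin": 0,"fingers": 0.6}]}}

```text
clock: 4.05
position: [482.2, 177.0, 78.0]
tcp_rot: [0.335, 1.545, -0.336]
force: [-1.1, 0.5, -8.8]
grip_width: 50.3
```

```bash
python3 - <<'E'
from h import *
st=bot.read_state();print(st['clock'],st['position'],st['force'],st['grip_width'],st['ft_torque'])
W=optics.camera_info('wrist'); im=optics.get_image('wrist'); cv2.imwrite('pics/w4.png',im[:,:,::-1])
np.save('w4.npy',np.r_[W['xyz'],W['attitude'],st['position']])
E
```

```text
4.05 [482.23333175 176.99872467  77.97634166] [-1.08831615  0.51901313 -8.76737938] 50.319588418434606 [ 0.0002246  -0.00408145  0.02341037]
```

View pics/w4.png

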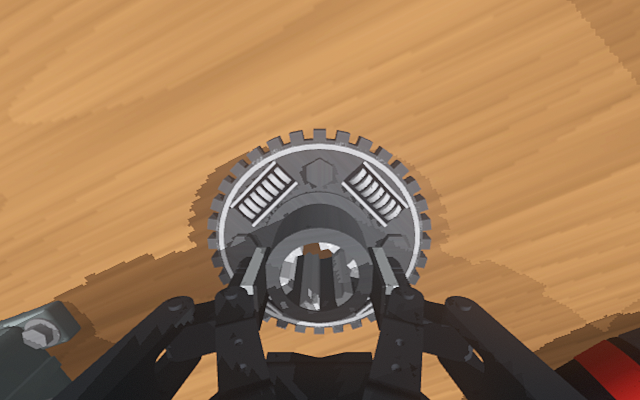

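Call:
{"fn": "drive_tool", "kwargs": {"moves": [{"x": -0.6,"y": 0,"z": 0,"spin": 0,"fingers": 0.6},{"x": -0.8,"y": -0.4,"z": 0.4,"spin": 0,"fingers": 0.6},{"x": -0.8,"y": -0.45,"z": 0.45,"spin": 0,"fingers": 0.6},{"x": -0.8,"y": -0.45,"z": 0.45,"spin": 0,"fingers": 0.6},{"x": -0.75,"y": -0.5,"z": 0.5,"spin": 0,"fingers": 0.6}]}}

```text
clock: 4.72
position: [535.3, 33.1, 303.9]
tcp_rot: [0.335, 1.546, -0.335]
force: [1.1, 0.0, -8.0]
grip_width: 50.0
```

Call:
{"fn": "drive_tool", "kwargs": {"moves": [{"x": 0,"y": -0.65,"z": 0.65,"spin": 0,"fingers": 0.6},{"x": 0,"y": -0.65,"z": 0.65,"spin": 0,"fingers": 0.6},{"x": 0,"y": -0.65,"z": 0.65,"spin": 0,"fingers": 0.6},{"x": 0,"y": -0.5,"z": 0.55,"spin": 0,"fingers": 0.6},{"x": 0,"y": -0.3,"z": 0.3,"spin": 0,"fingers": 0.6}]}}

```text
clock: 5.35
position: [620.2, -188.0, 301.4]
tcp_rot: [0.337, 1.546, -0.337]
force: [0.5, 0.4, -8.4]
grip_width: 49.9
```

Call:
{"fn": "drive_tool", "kwargs": {"moves": [{"x": 0,"y": 0,"z": 0,"spin": 0,"fingers": 0.6},{"x": 0,"y": 0,"z": 0,"spin": 0,"fingers": 0.6},{"x": 0,"y": 0,"z": 0,"spin": 0,"fingers": 0.6},{"x": 0,"y": 0,"z": 0,"spin": 0,"fingers": 0.6},{"x": 0,"y": 0,"z": 0,"spin": 0,"fingers": 0.6}]}}

```text
clock: 5.98
position: [620.1, -185.3, 303.1]
tcp_rot: [0.335, 1.545, -0.335]
force: [-0.3, -0.9, -7.4]
grip_width: 49.9
```

```bash
python3 - <<'E'
from h import *
st=bot.read_state();print(st['clock'],st['position'],st['force'],st['grip_width'],st['ft_torque'],st['q'])
W=optics.camera_info('wrist'); im=optics.get_image('wrist'); cv2.imwrite('pics/w5.png',im[:,:,::-1])
np.save('w5.npy',np.r_[W['xyz'],W['attitude'],st['position']])
E
```

```text
5.975 [ 620.11466222 -185.28962677  303.128421  ] [-0.33940089 -0.87652896 -7.43499454] 49.929826324114416 [-0.04365604 -0.05864214  0.01194684] [-3.96962501e-01  3.86934472e-01  1.32866469e+00 -9.49727784e-05
  1.42582641e+00 -1.54066359e+00]
```

View pics/w5.png

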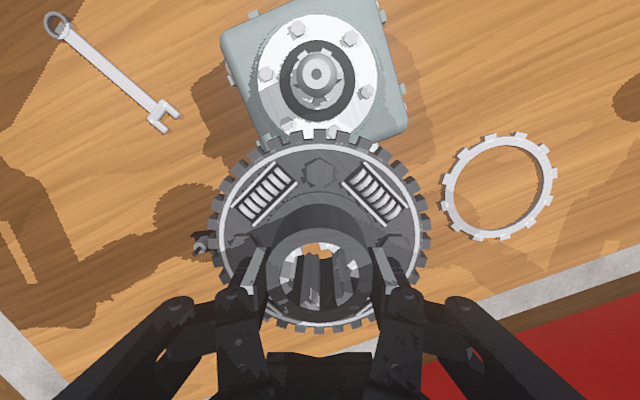

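The shaft tip shows at about (317,74), seen almost end-on above the held hub. I'll enlarge the shaft and the bore.

```bash
python3 - <<'E'
import cv2,numpy as np
im=cv2.imread('pics/w5.png')
a=cv2.resize(im[35:115,272:362],None,fx=8,fy=8,interpolation=cv2.INTER_CUBIC)[:600]
cv2.imwrite('pics/w5s.png',a)
b=cv2.resize(im[225:325,255:385],None,fx=6,fy=6,interpolation=cv2.INTER_CUBIC)
cv2.imwrite('pics/w5h.png',b)
E
```

```text
(no output)
```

View pics/w5s.png

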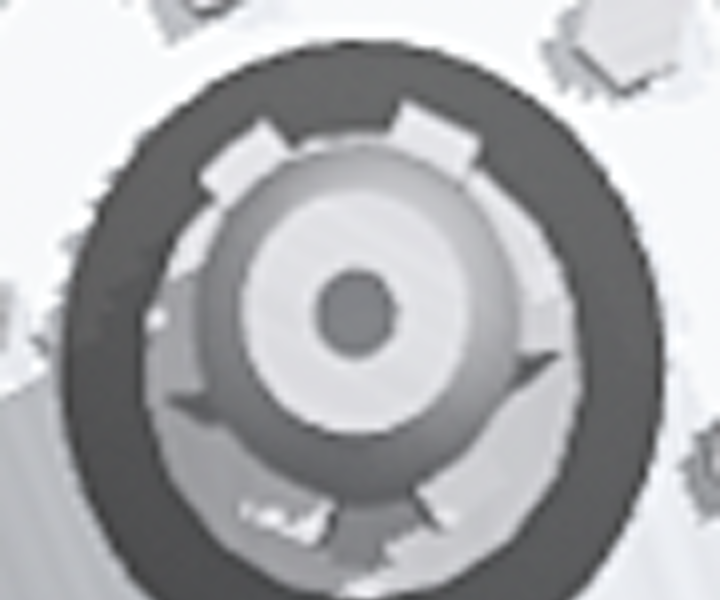

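View pics/w5h.png

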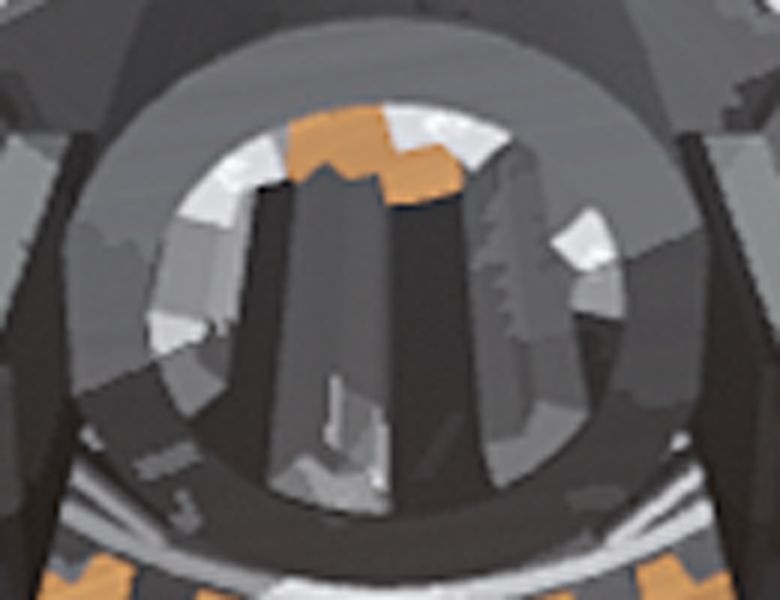

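```bash
python3 - <<'E'
from h import *
a=np.load('w5.npy');W=dict(optics.camera_info('wrist'));W['xyz']=a[:3];W['attitude']=a[3:6];tcp=a[6:]
s=lambda p:((p[0]+.5)/8-.5+272,(p[1]+.5)/8-.5+35)
h=lambda p:((p[0]+.5)/6-.5+255,(p[1]+.5)/6-.5+225)
tip=onz(W,*s((355.5,312)),220)[:2];print('tip',tip, 'tcp',tcp)
az=lambda v:np.degrees(np.arctan2(v[1],v[0]))
for k in [((405,100),(482,140)),((200,182),(265,122))]:
    P=[onz(W,*s(p),204)[:2] for p in k]
    m=(P[0]+P[1])/2-tip;e=P[1]-P[0];print('key az',az(m),az(m)%60,'r',np.hypot(*m),'width',np.hypot(*e),'edge normal',(az(e)+90)%60)
zt=tcp[2]+4.3
L=[((382,103),(510,137)),((178,215),(283,130)),((600,207),(625,315)),((150,315),(195,415)),((268,485),(390,512)),((492,487),(588,410))]
P=np.array([[onz(W,*h(p),zt)[:2] for p in l] for l in L]);Q=P.reshape(-1,2)
A=np.c_[2*Q,np.ones(len(Q))];x=np.linalg.lstsq(A,(Q**2).sum(1),rcond=None)[0];c=x[:2]
print('bore centre',c,'r',np.sqrt(x[2]+c@c),'rel tcp',c-tcp[:2])
for l in P: m=l.mean(0)-c; print('land az',az(m)%60,np.hypot(*m),np.hypot(*(l[0]-l[1])))
B=R.from_rotvec(bot.read_state()['tcp_rot']).as_matrix();print('tool y az',az(B[:2,1]))
# boss outer circle
O=[(97,130),(390,18),(68,250),(710,225),(85,392),(680,138),(390,583)]
Q=np.array([onz(W,*h(p),zt)[:2] for p in [(66,260),(390,18),(710,230),(230,60),(560,60),(78,400)]])
A=np.c_[2*Q,np.ones(len(Q))];x=np.linalg.lstsq(A,(Q**2).sum(1),rcond=None)[0];c2=x[:2];print('boss centre',c2,np.sqrt(x[2]+c2@c2))
d=tip-c;print('tool y,z of tip-bore',B[:2,1]@d,B[:2,2]@d)
E
```

```text
tip [ 531.61858452 -147.18786672] tcp [ 620.11466222 -185.28962677  303.128421  ]
key az 131.25601841643734 11.256018416437342 r 18.03329678180903 width 7.273398541032615 edge normal 10.445054976173736
key az -167.19478915258887 12.805210847411132 r 17.57360309991095 width 7.319386096943356 edge normal 14.909378537106676
bore centre [ 619.5739083 -184.9303338] r 18.354602019814674 rel tcp [-0.54075392  0.35929297]
land az 21.161320746321707 17.5209401677117 10.081726556803385
land az 19.460662594071408 17.39472397147946 10.940513858295777
land az 21.036531856121258 18.015634349662843 9.809304328663458
land az 20.40595026805876 17.68446914903795 9.75259341767546
land az 19.738859844704066 17.810338782025564 10.241229766475259
land az 20.050275824009212 17.327326576327465 10.517069709931805
tool y az 65.51978533798476
boss centre [ 620.40370728 -185.01489354] 25.925648897350868
tool y,z of tip-bore -2.0972522469327455 -95.68821274321839
```

Call:
{"fn": "drive_tool", "kwargs": {"moves": [{"x": 0,"y": -0.02,"z": -0.8,"spin": 0,"fingers": 0.6},{"x": 0,"y": 0,"z": -0.82,"spin": 0,"fingers": 0.6},{"x": 0,"y": 0,"z": 0,"spin": -0.7,"fingers": 0.6},{"x": 0,"y": 0,"z": 0,"spin": -0.8,"fingers": 0.6},{"x": 0,"y": 0,"z": 0,"spin": -0.67,"fingers": 0.6}]}}

```text
clock: 6.65
position: [531.2, -146.5, 303.4]
tcp_rot: [0.035, 1.57, -0.036]
force: [0.4, -0.8, -7.4]
grip_width: 50.2
```

Call:
{"fn": "drive_tool", "kwargs": {"moves": [{"x": 0.1,"y": 0,"z": 0,"spin": 0,"fingers": 0.6},{"x": 0.1,"y": 0,"z": 0,"spin": 0,"fingers": 0.6},{"x": 0.1,"y": 0,"z": 0,"spin": 0,"fingers": 0.6},{"x": 0,"y": 0,"z": 0,"spin": 0,"fingers": 0.6},{"x": 0,"y": 0,"z": 0,"spin": 0,"fingers": 0.6}]}}

```text
clock: 7.28
position: [531.3, -146.7, 284.9]
tcp_rot: [0.039, 1.57, -0.039]
force: [-0.5, 0.4, -6.3]
grip_width: 50.1
```

```bash
python3 - <<'E'
from h import *
st=bot.read_state();print(st['clock'],st['position'],st['force'],st['grip_width'],st['ft_torque'])
B=R.from_rotvec(st['tcp_rot']).as_matrix();print('tool y az',np.degrees(np.arctan2(B[1,1],B[0,1])))
for n in('side','top'):
    im=optics.get_image(n)[:,:,::-1]; cv2.imwrite(f'pics/{n}1.png',im)
    c=proj(optics.camera_info(n),[531,-146,200]).astype(int);x,y=c[0]-70,c[1]-55;print(n,x,y)
    cv2.imwrite(f'pics/{n}1c.png',cv2.resize(im[y:y+110,x:x+140],None,fx=5,fy=5,interpolation=cv2.INTER_CUBIC))
E
```

```text
7.275 [ 531.33414281 -146.6704723   284.91477465] [-0.52646232  0.39972682 -6.29555366] 50.136105840377674 [-0.01342336  0.00941086 -0.04062988]
tool y az 87.16875477973096
side 221 170
top 301 163
```

View pics/side1c.png

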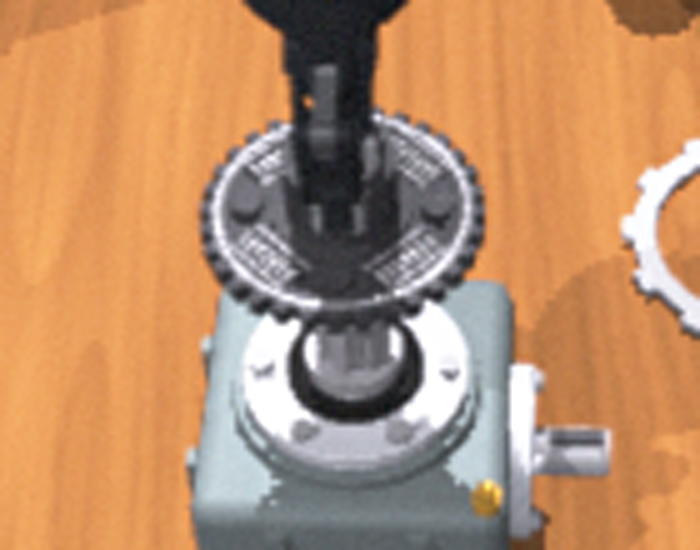

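View pics/top1c.png

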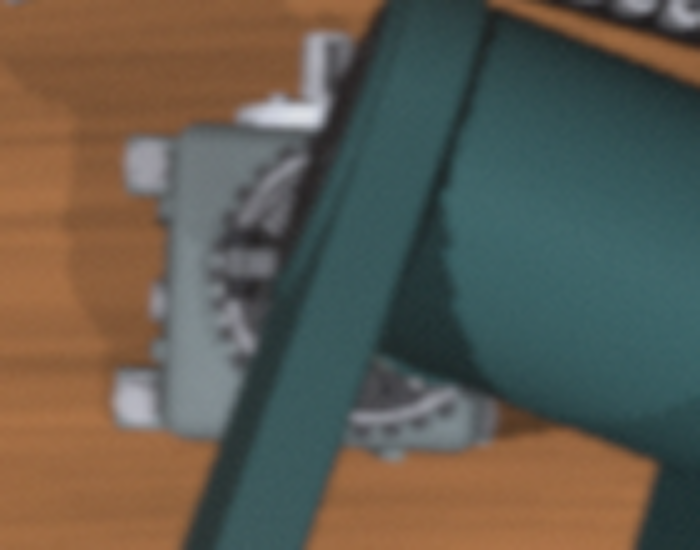

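```bash
python3 - <<'E'
from h import *
S=optics.camera_info('side');T=optics.camera_info('top')
s=lambda p:((p[0]+.5)/5-.5+221,(p[1]+.5)/5-.5+170)
t=lambda p:((p[0]+.5)/5-.5+301,(p[1]+.5)/5-.5+163)
zf=284.9-48+11
for p in [(344,212),(344,216),(344,220)]: print('hub side',onz(S,*s(p),zf))
print('shoulder side x',onz(S,*s((355,375)),148), onz(S,*s((354,330)),180))
# tooth outer rim in the top view
im=cv2.imread('pics/top1c.png')
Q=np.array([onz(T,*t(p),zf)[:2] for p in [(214,265),(220,320),(240,360),(232,205),(255,172),(395,432),(430,424),(462,405),(360,432)]])
A=np.c_[2*Q,np.ones(len(Q))];x=np.linalg.lstsq(A,(Q**2).sum(1),rcond=None)[0];c2=x[:2];print('top flange centre',c2,np.sqrt(x[2]+c2@c2))
E
```

```text
hub side [ 529.02667725 -145.48473303  247.9       ]
hub side [ 529.0452123  -147.91124727  247.9       ]
hub side [ 529.0636885  -150.33005821  247.9       ]
shoulder side x [ 529.47276418 -163.9595226   148.        ] [ 530.48284872 -161.19756879  180.        ]
top flange centre [ 532.17029775 -147.48610745] 65.43393415921271
```

Call:
{"fn": "drive_tool", "kwargs": {"moves": [{"x": 0.1,"y": 0.013,"z": 0,"spin": 0,"fingers": 0.6},{"x": 0.1,"y": 0,"z": 0,"spin": 0,"fingers": 0.6},{"x": 0.1,"y": 0,"z": 0,"spin": 0,"fingers": 0.6},{"x": 0.05,"y": 0,"z": 0,"spin": 0,"fingers": 0.6},{"x": 0.02,"y": 0,"z": 0,"spin": 0,"fingers": 0.6}]}}

```text
clock: 8.0
position: [531.2, -145.8, 262.4]
tcp_rot: [0.039, 1.571, -0.038]
force: [0.4, 0.3, -7.4]
grip_width: 50.2
```

Call:
{"fn": "drive_tool", "kwargs": {"moves": [{"x": 0.02,"y": 0,"z": 0,"spin": 0,"fingers": 0.6},{"x": 0.02,"y": 0,"z": 0,"spin": 0,"fingers": 0.6},{"x": 0.02,"y": 0,"z": 0,"spin": 0,"fingers": 0.6},{"x": 0,"y": 0,"z": 0,"spin": 0,"fingers": 0.6},{"x": 0,"y": 0,"z": 0,"spin": 0,"fingers": 0.6}]}}

```text
clock: 8.62
position: [531.3, -145.9, 259.1]
tcp_rot: [0.038, 1.57, -0.039]
force: [-0.8, 0.1, -7.9]
grip_width: 50.4
```

```bash
cat > s.py <<'E'
from h import *
st=bot.read_state();print(st['clock'],st['position'],'F',st['force'].round(1),st['grip_width'].round(2),'M',st['ft_torque'].round(3))
B=R.from_rotvec(st['tcp_rot']).as_matrix();print('tool y az',np.degrees(np.arctan2(B[1,1],B[0,1])),'tilt',np.degrees(np.arccos(-B[2,0])))
E
python3 s.py
```

```text
Traceback (most recent call last):
  File "s.py", line 2, in <module>
    st=bot.read_state();print(st['clock'],st['position'],'F',st['force'].round(1),st['grip_width'].round(2),'M',st['ft_torque'].round(3))
                                                                                  ^^^^^^^^^^^^^^^^^^^^^^
AttributeError: 'float' object has no attribute 'round'
```

```bash
sed -i "s/st\['grip_width'\].round(2)/round(st['grip_width'],2)/" s.py; python3 s.py
```

```text
8.625 [ 531.29618819 -145.85824747  259.14702067] F [-0.8  0.1 -7.9] 50.44 M [ 0.006 -0.042 -0.004]
tool y az 87.19194704263678 tilt 0.005969699933812576
```

Call:
{"fn": "drive_tool", "kwargs": {"moves": [{"x": 0.015,"y": 0,"z": 0,"spin": 0,"fingers": 0.6},{"x": 0.015,"y": 0,"z": 0,"spin": 0,"fingers": 0.6},{"x": 0.015,"y": 0,"z": 0,"spin": 0,"fingers": 0.6},{"x": 0,"y": 0,"z": 0,"spin": 0,"fingers": 0.6},{"x": 0,"y": 0,"z": 0,"spin": 0,"fingers": 0.6}]}}

```text
clock: 9.25
position: [531.3, -145.9, 256.4]
tcp_rot: [0.038, 1.571, -0.039]
force: [0.5, 0.0, -6.9]
grip_width: 50.3
```

```bash
python3 s.py
```

```text
9.25 [ 531.28141436 -145.87412939  256.39006757] F [ 0.5  0.  -6.9] 50.34 M [-0.073 -0.031 -0.045]
tool y az 87.19095702025325 tilt 0.00887685738208956
```

Call:
{"fn": "drive_tool", "kwargs": {"moves": [{"x": 0.015,"y": 0,"z": 0,"spin": 0,"fingers": 0.6},{"x": 0.015,"y": 0,"z": 0,"spin": 0,"fingers": 0.6},{"x": 0.015,"y": 0,"z": 0,"spin": 0,"fingers": 0.6},{"x": 0.015,"y": 0,"z": 0,"spin": 0,"fingers": 0.6},{"x": 0,"y": 0,"z": 0,"spin": 0,"fingers": 0.6}]}}

```text
clock: 9.88
position: [531.3, -145.9, 252.7]
tcp_rot: [0.038, 1.571, -0.039]
force: [0.1, 0.1, -6.7]
grip_width: 50.4
```

```bash
python3 s.py
```

```text
9.875 [ 531.28684026 -145.88198153  252.71594376] F [ 0.1  0.1 -6.7] 50.37 M [-0.062 -0.037 -0.002]
tool y az 87.18908006605596 tilt 0.008571719126057694
```

Call:
{"fn": "drive_tool", "kwargs": {"moves": [{"x": 0.01,"y": 0,"z": 0,"spin": 0,"fingers": 0.6},{"x": 0.01,"y": 0,"z": 0,"spin": 0,"fingers": 0.6},{"x": 0.01,"y": 0,"z": 0,"spin": 0,"fingers": 0.6},{"x": 0,"y": 0,"z": 0,"spin": 0,"fingers": 0.6},{"x": 0,"y": 0,"z": 0,"spin": 0,"fingers": 0.6}]}}

```text
clock: 10.5
position: [531.3, -145.9, 251.0]
tcp_rot: [0.038, 1.57, -0.039]
force: [0.3, -0.9, -6.8]
grip_width: 50.2
```

```bash
python3 s.py
```

```text
10.5 [ 531.3258745  -145.88177178  251.0301998 ] F [ 0.3 -0.9 -6.8] 50.21 M [-0.085 -0.052 -0.02 ]
tool y az 87.18891758035049 tilt 0.0088893988823276
```

Call:
{"fn": "drive_tool", "kwargs": {"moves": [{"x": 0.01,"y": 0,"z": 0,"spin": 0,"fingers": 0.6},{"x": 0.01,"y": 0,"z": 0,"spin": 0,"fingers": 0.6},{"x": 0.01,"y": 0,"z": 0,"spin": 0,"fingers": 0.6},{"x": 0,"y": 0,"z": 0,"spin": 0,"fingers": 0.6},{"x": 0,"y": 0,"z": 0,"spin": 0,"fingers": 0.6}]}}

```text
clock: 11.12
position: [531.3, -145.9, 249.2]
tcp_rot: [0.038, 1.57, -0.039]
force: [-0.7, -1.1, -7.2]
grip_width: 49.7
```

```bash
python3 s.py
```

```text
11.125 [ 531.31378472 -145.89914313  249.17784877] F [-0.7 -1.1 -7.2] 49.68 M [-0.178 -0.088 -0.002]
tool y az 87.18943530012102 tilt 0.007480603622891878
```

Call:
{"fn": "drive_tool", "kwargs": {"moves": [{"x": 0.015,"y": 0,"z": 0,"spin": 0,"fingers": 0.6},{"x": 0.015,"y": 0,"z": 0,"spin": 0,"fingers": 0.6},{"x": 0.015,"y": 0,"z": 0,"spin": 0,"fingers": 0.6},{"x": 0.015,"y": 0,"z": 0,"spin": 0,"fingers": 0.6},{"x": 0,"y": 0,"z": 0,"spin": 0,"fingers": 0.6}]}}

```text
clock: 11.75
position: [531.3, -145.9, 245.5]
tcp_rot: [0.038, 1.571, -0.039]
force: [0.6, -1.4, -7.5]
grip_width: 50.0
```

```bash
python3 s.py
```

```text
11.75 [ 531.3097523  -145.89977018  245.50879187] F [ 0.6 -1.4 -7.5] 49.99 M [-0.238 -0.125  0.029]
tool y az 87.18909333244656 tilt 0.009350252587190765
```

```bash
python3 - <<'E'
from h import *
for n in('side','wrist'):
    im=optics.get_image(n)[:,:,::-1]; cv2.imwrite(f'pics/{n}2.png',im)
im=cv2.imread('pics/side2.png');cv2.imwrite('pics/side2c.png',cv2.resize(im[170:280,221:361],None,fx=5,fy=5,interpolation=cv2.INTER_CUBIC))
E
```

```text
(no output)
```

View pics/side2c.png

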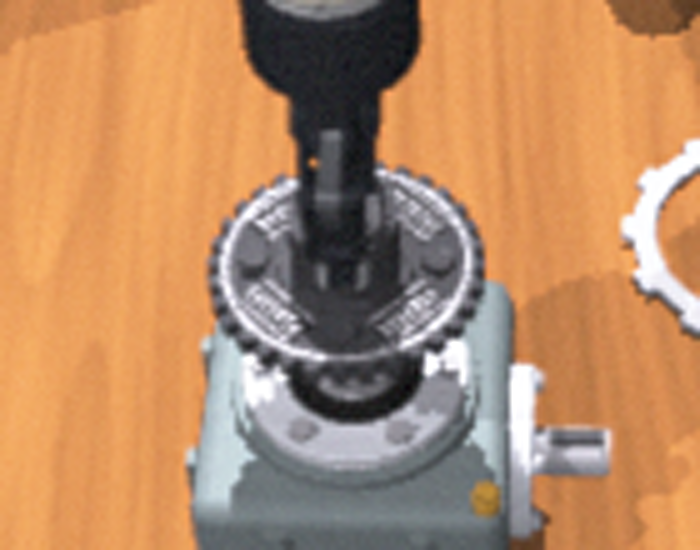

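View pics/wrist2.png

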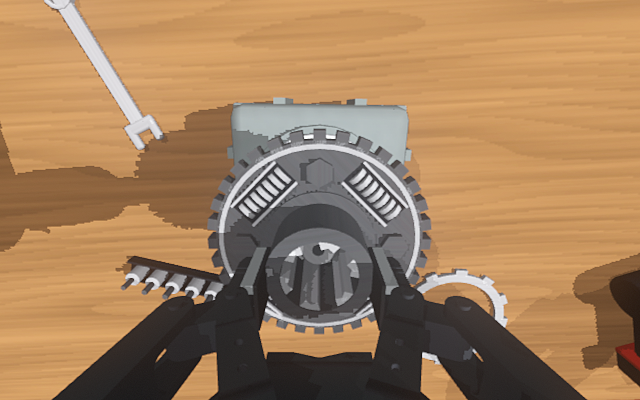

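The wrist view shows the hub has not slipped in the grip, and the shaft tip is visible in the bore at about (319,250). The side view shows the keys inside the hub. The underside is about 50 mm above the seat, below the key ends, so the splines have picked up. A light side force (-y) calls for a 0.3 mm shift before I go on down.

Call:
{"fn": "drive_tool", "kwargs": {"moves": [{"x": 0,"y": -0.005,"z": 0,"spin": 0,"fingers": 0.6},{"x": 0.03,"y": 0,"z": 0,"spin": 0,"fingers": 0.6},{"x": 0.03,"y": 0,"z": 0,"spin": 0,"fingers": 0.6},{"x": 0.03,"y": 0,"z": 0,"spin": 0,"fingers": 0.6},{"x": 0,"y": 0,"z": 0,"spin": 0,"fingers": 0.6}]}}

```text
clock: 12.48
position: [531.2, -146.1, 240.0]
tcp_rot: [0.039, 1.571, -0.038]
force: [1.5, -0.2, -8.2]
grip_width: 50.0
```

```bash
python3 s.py
```

```text
12.475 [ 531.17939506 -146.09180369  239.96718625] F [ 1.5 -0.2 -8.2] 49.97 M [-0.082 -0.141  0.015]
tool y az 87.18665660913011 tilt 0.020455930539885755
```

Call:
{"fn": "drive_tool", "kwargs": {"moves": [{"x": 0.03,"y": -0.002,"z": 0.003,"spin": 0,"fingers": 0.6},{"x": 0.04,"y": 0,"z": 0,"spin": 0,"fingers": 0.6},{"x": 0.04,"y": 0,"z": 0,"spin": 0,"fingers": 0.6},{"x": 0.04,"y": 0,"z": 0,"spin": 0,"fingers": 0.6},{"x": 0,"y": 0,"z": 0,"spin": 0,"fingers": 0.6}]}}

```text
clock: 13.1
position: [531.3, -146.3, 230.9]
tcp_rot: [0.039, 1.571, -0.039]
force: [0.3, 0.5, -7.0]
grip_width: 49.9
```

```bash
python3 s.py
```

```text
13.1 [ 531.29115133 -146.2507613   230.94003361] F [ 0.3  0.5 -7. ] 49.88 M [-0.079 -0.002 -0.04 ]
tool y az 87.18547926806504 tilt 0.028703728837680045
```

Call:
{"fn": "drive_tool", "kwargs": {"moves": [{"x": 0.05,"y": 0,"z": 0,"spin": 0,"fingers": 0.6},{"x": 0.05,"y": 0,"z": 0,"spin": 0,"fingers": 0.6},{"x": 0.05,"y": 0,"z": 0,"spin": 0,"fingers": 0.6},{"x": 0.05,"y": 0,"z": 0,"spin": 0,"fingers": 0.6},{"x": 0,"y": 0,"z": 0,"spin": 0,"fingers": 0.6}]}}

```text
clock: 13.72
position: [531.3, -146.2, 218.9]
tcp_rot: [0.039, 1.571, -0.038]
force: [-0.2, 0.4, -7.3]
grip_width: 49.9
```

```bash
python3 s.py
```

```text
13.725 [ 531.30740934 -146.23358401  218.89618246] F [-0.2  0.4 -7.3] 49.94 M [ 0.013 -0.042  0.056]
tool y az 87.18893877559654 tilt 0.02918731714404887
```

Call:
{"fn": "drive_tool", "kwargs": {"moves": [{"x": 0.05,"y": 0,"z": 0,"spin": 0,"fingers": 0.6},{"x": 0.05,"y": 0,"z": 0,"spin": 0,"fingers": 0.6},{"x": 0.05,"y": 0,"z": 0,"spin": 0,"fingers": 0.6},{"x": 0.05,"y": 0,"z": 0,"spin": 0,"fingers": 0.6},{"x": 0.05,"y": 0,"z": 0,"spin": 0,"fingers": 0.6}]}}

```text
clock: 14.35
position: [531.4, -146.3, 204.0]
tcp_rot: [0.038, 1.571, -0.039]
force: [-1.0, -0.6, -7.3]
grip_width: 50.2
```

```bash
python3 s.py
```

```text
14.35 [ 531.42541834 -146.29798604  203.99164518] F [-1.  -0.6 -7.3] 50.15 M [-0.032 -0.028 -0.008]
tool y az 87.18821211043081 tilt 0.007395626839051506
```

Underside about 8 mm above the seat. Slower now.

Call:
{"fn": "drive_tool", "kwargs": {"moves": [{"x": 0.03,"y": 0,"z": 0,"spin": 0,"fingers": 0.6},{"x": 0.03,"y": 0,"z": 0,"spin": 0,"fingers": 0.6},{"x": 0.02,"y": 0,"z": 0,"spin": 0,"fingers": 0.6},{"x": 0.01,"y": 0,"z": 0,"spin": 0,"fingers": 0.6},{"x": 0,"y": 0,"z": 0,"spin": 0,"fingers": 0.6}]}}

```text
clock: 14.98
position: [531.4, -146.3, 198.8]
tcp_rot: [0.038, 1.571, -0.039]
force: [-0.2, 0.0, -7.6]
grip_width: 50.2
```

Call:
{"fn": "drive_tool", "kwargs": {"moves": [{"x": 0.01,"y": 0,"z": 0,"spin": 0,"fingers": 0.6},{"x": 0.01,"y": 0,"z": 0,"spin": 0,"fingers": 0.6},{"x": 0.01,"y": 0,"z": 0,"spin": 0,"fingers": 0.6},{"x": 0,"y": 0,"z": 0,"spin": 0,"fingers": 0.6},{"x": 0,"y": 0,"z": 0,"spin": 0,"fingers": 0.6}]}}

```text
clock: 15.6
position: [531.5, -146.3, 197.0]
tcp_rot: [0.038, 1.57, -0.039]
force: [-1.4, 0.3, -7.1]
grip_width: 50.0
```

```bash
python3 s.py
```

```text
15.6 [ 531.45568229 -146.289473    197.0160446 ] F [-1.4  0.3 -7.1] 50.02 M [0.017 0.    0.031]
tool y az 87.19169623190285 tilt 0.007041962303227937
```

Call:
{"fn": "drive_tool", "kwargs": {"moves": [{"x": 0.01,"y": 0,"z": 0,"spin": 0,"fingers": 0.6},{"x": 0.01,"y": 0,"z": 0,"spin": 0,"fingers": 0.6},{"x": 0,"y": 0,"z": 0,"spin": 0,"fingers": 0.6},{"x": 0,"y": 0,"z": 0,"spin": 0,"fingers": 0.6},{"x": 0,"y": 0,"z": 0,"spin": 0,"fingers": 0.6}]}}

```text
clock: 16.23
position: [531.5, -146.3, 196.5]
tcp_rot: [0.038, 1.57, -0.039]
force: [-3.5, 1.7, 5.2]
grip_width: 50.0
```

```bash
python3 s.py
```

```text
16.225 [ 531.47781354 -146.32581477  196.4537442 ] F [-3.5  1.7  5.2] 49.97 M [ 0.223  0.648 -0.024]
tool y az 87.19010341546368 tilt 0.024907245847225205
```

Call:
{"fn": "drive_tool", "kwargs": {"moves": [{"x": 0.01,"y": 0,"z": 0,"spin": 0,"fingers": 0.6},{"x": 0,"y": 0,"z": 0,"spin": 0,"fingers": 0.6},{"x": 0,"y": 0,"z": 0,"spin": 0,"fingers": 0.6},{"x": 0,"y": 0,"z": 0,"spin": 0,"fingers": 0.6},{"x": 0,"y": 0,"z": 0,"spin": 0,"fingers": 0.6}]}}

```text
clock: 16.85
position: [531.5, -146.3, 196.4]
tcp_rot: [0.038, 1.57, -0.039]
force: [-5.9, 1.6, 11.2]
grip_width: 50.0
```

```bash
python3 s.py; python3 - <<'E'
from h import *
im=optics.get_image('side')[:,:,::-1];cv2.imwrite('pics/side3c.png',cv2.resize(im[170:280,221:361],None,fx=5,fy=5,interpolation=cv2.INTER_CUBIC))
E
```

```text
16.85 [ 531.5171031  -146.32298648  196.42468479] F [-5.9  1.6 11.2] 50.03 M [ 0.35   0.878 -0.021]
tool y az 87.19284192811087 tilt 0.04271459609026911
```

View pics/side3c.png

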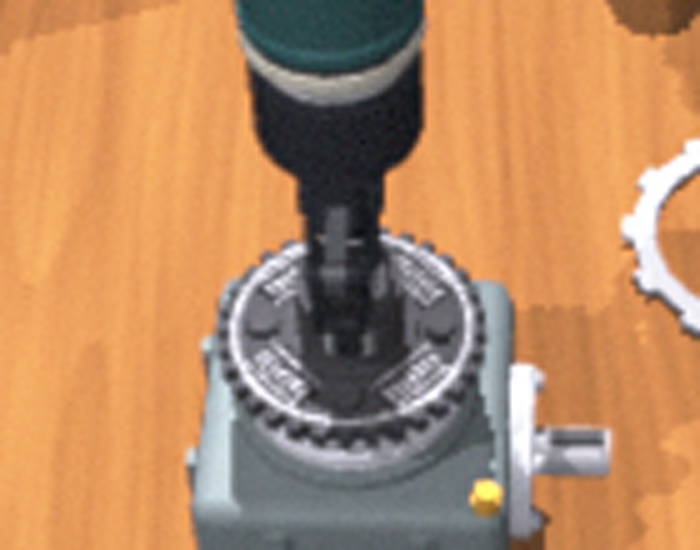

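The downward move has stopped at TCP z 196.4, and the force rose 18 N, so the hub is on the shoulder. I'll release gently.

Call:
{"fn": "drive_tool", "kwargs": {"moves": [{"x": 0,"y": 0,"z": 0,"spin": 0,"fingers": 0.38},{"x": 0,"y": 0,"z": 0,"spin": 0,"fingers": 0.34},{"x": 0,"y": 0,"z": 0,"spin": 0,"fingers": 0.28},{"x": 0,"y": 0,"z": 0,"spin": 0,"fingers": 0.28},{"x": 0,"y": 0,"z": 0,"spin": 0,"fingers": 0.28}]}}

```text
clock: 17.52
position: [531.5, -146.3, 195.1]
tcp_rot: [0.039, 1.57, -0.039]
force: [0.4, 0.1, -0.7]
grip_width: 61.9
```

```bash
python3 s.py; python3 - <<'E'
from h import *
im=optics.get_image('wrist')[:,:,::-1];cv2.imwrite('pics/w6.png',im)
E
```

```text
17.525 [ 531.49087963 -146.30303532  195.1423907 ] F [ 0.4  0.1 -0.7] 61.89 M [-0.024 -0.018  0.002]
tool y az 87.18757520905271 tilt 0.003968940333468143
```

View pics/w6.png

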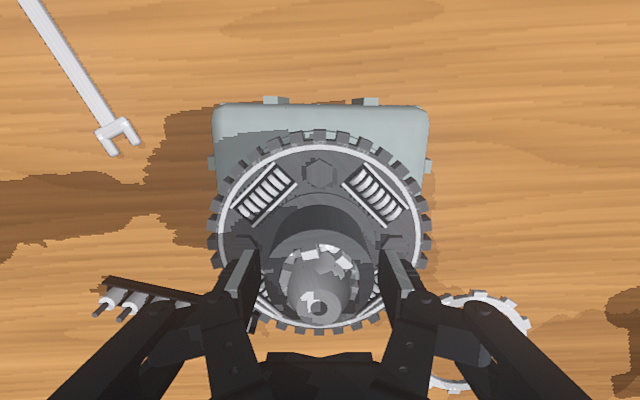

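The fingers are clear of the boss on both sides and the forces are zero. The shaft tip stands out of the bore at about (319,308). I'll open fully and rise straight up.

Call:
{"fn": "drive_tool", "kwargs": {"moves": [{"x": 0,"y": 0,"z": 0,"spin": 0,"fingers": 0},{"x": -0.2,"y": 0,"z": 0,"spin": 0,"fingers": 0},{"x": -0.4,"y": 0,"z": 0,"spin": 0,"fingers": 0},{"x": -0.7,"y": 0,"z": 0,"spin": 0,"fingers": 0},{"x": -0.7,"y": 0,"z": 0,"spin": 0,"fingers": 0}]}}

```text
clock: 18.2
position: [531.3, -146.2, 317.2]
tcp_rot: [0.038, 1.57, -0.039]
force: [0.8, 0.8, -0.6]
grip_width: 85.3
```

Call:
{"fn": "drive_tool", "kwargs": {"moves": [{"x": -0.5,"y": 0,"z": 0,"spin": 0,"fingers": 0},{"x": 0,"y": 0.3,"z": 0.7,"spin": 0,"fingers": 0},{"x": 0,"y": 0.3,"z": 0.7,"spin": 0,"fingers": 0},{"x": 0,"y": 0,"z": 0.2,"spin": 0,"fingers": 0},{"x": 0,"y": 0,"z": 0,"spin": 0,"fingers": 0}]}}

```text
clock: 18.82
position: [629.2, -115.2, 345.2]
tcp_rot: [0.038, 1.571, -0.038]
force: [-1.1, -0.1, -0.9]
grip_width: 85.6
```

```bash
python3 s.py; python3 - <<'E'
from h import *
W=optics.camera_info('wrist');print(list(W['xyz'])+list(W['attitude']))
im=optics.get_image('wrist')[:,:,::-1];cv2.imwrite('pics/w7.png',im)
im=optics.get_image('side')[:,:,::-1];cv2.imwrite('pics/side4.png',im);cv2.imwrite('pics/side4c.png',cv2.resize(im[170:280,221:361],None,fx=5,fy=5,interpolation=cv2.INTER_CUBIC))
E
```

```text
18.825 [ 629.17425869 -115.19003827  345.24244276] F [-1.1 -0.1 -0.9] 85.61 M [-0.021 -0.004  0.005]
tool y az 87.22092689785305 tilt 0.042367763271641615
[np.float64(550.3869551149036), np.float64(-111.86229570039701), np.float64(470.92805924872437), np.float64(2.09570993391801), np.float64(1.9947686263084272), np.float64(0.31869540603726254)]
```

View pics/w7.png

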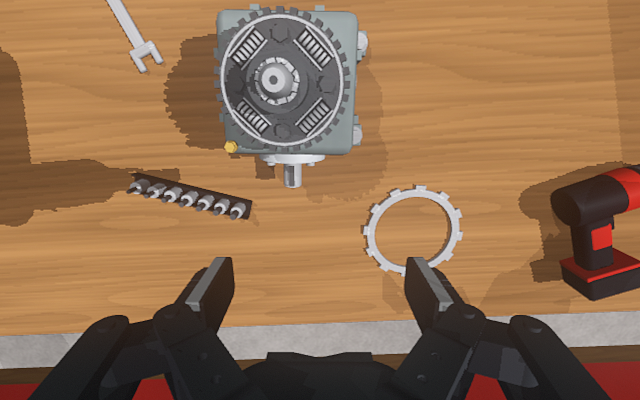

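View pics/side4c.png

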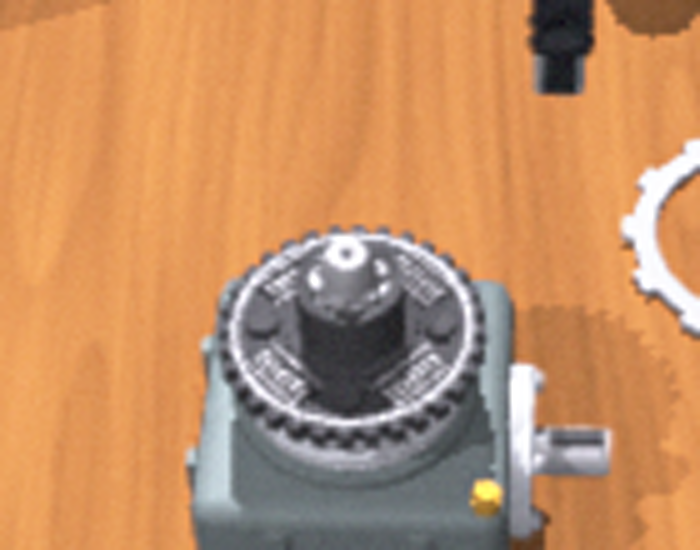

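View pics/side4.png

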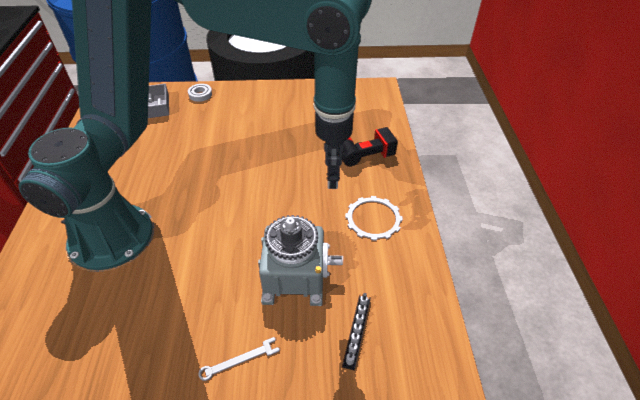

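The hub sits level on the gearbox with the shaft tip out of the boss, and the bystanders look untouched. One numeric height check before I hand in.

```bash
python3 - <<'E'
from h import *
S=optics.camera_info('side')
s=lambda p:((p[0]+.5)/5-.5+221,(p[1]+.5)/5-.5+170)
# light rim circle on flange top (16 mm above underside): rays to z plane, y vs tip
tip=onz(S,*s((346,253)),220)
for z in (162,164,166,170):
    print(z,onz(S,*s((352,326)),z)[:2]-tip[:2])
a=cv2.imread('pics/side0.png').astype(int);b=cv2.imread('pics/side4.png').astype(int)
d=np.abs(a-b).sum(2)
for n,(x,y,w,h) in dict(plate=(342,192,64,50),rail=(340,290,34,82),spanner=(195,335,88,48),driver=(355,125,45,40)).items(): print(n,np.median(d[y:y+h,x:x+w]),(d[y:y+h,x:x+w]>120).mean())
E
```

```text
162 [0.02030567 2.02753974]
164 [0.12415023 0.46253718]
166 [ 0.22799479 -1.10246538]
170 [ 0.4356839  -4.23247049]
plate 15.0 0.0
rail 16.0 0.0699426111908178
spanner 16.0 0.03196022727272727
driver 24.0 0.0
```

```bash
python3 - <<'E'
from plant import bot
print(bot.finish_job(), bot.read_state()['clock'])
E
```

```text
the job is handed in; nothing more can be done
the job is handed in; nothing more can be done
```

The hub is on the input shaft, home against the shoulder, long boss up and released. The job was handed in at about 19 s of the 58 s allowed.

**How it went:** I gripped the hub by its long boss. The wrist camera gave the key angle (about 12°) and the groove angle (about -10°), so I turned the hub 21.7° before lowering it. The splines picked up at once, so no turning under pressure was needed; I only shifted the hub about 0.3 mm sideways on the way down. It slid down at no more than about 25 mm/s. Side forces on the way down stayed under 2 N. The upward force at the shoulder was about 20 N, and then I let go.

**Last checks:**
- **Seating:** the side view puts the flange's top face about 164.6 mm above the bench, against 164 mm expected when home. The flange centre is within about 0.5 mm of the shaft's axis.
- **Tilt:** judged only by eye; it looks level.
- **Robot:** the measured forces were about zero after release, and the gripper is well clear of everything.
- **Bystanders:** the drive plate and driver match the first picture. A few pixels differ around the rail (7%) and spanner (3%). I put this down to the arm's shadow, because the arm never went near either.

**What disagreed:**
- **Shaft position:** the cameras differed by up to about 2.5 mm, so I aimed between them and the fit confirmed that position.
- **Refused calls:** two early move calls were rejected for missing fields, and nothing moved.

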